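# Square the whistle pipes into the gluing board and wind the glue timer

### The arm

A 6-joint arm with a two-finger parallel gripper is mounted at the origin on the work surface. World frame = base frame: x ahead of the robot, y to its left, z up, the work surface at z = 0. Lengths are in m, angles in rad, forces in N, time in s.
With the tool pointing down it reaches from about 0.3 to 0.775 m from the base axis. Payload 14.6 kg.
Tool frame: the origin (TCP) lies midway between the tips of the shut fingers; the grasp point (between the pads) lies 19 mm behind it (ctrl.pinch_z is the z of the grasp point in the tool frame, in m); z points along the fingers, y is the line along which they close (so a half turn about z gives the same grasp; the last joint's range is limited). The gripper opens to 94 mm and grips with 3 to 60 N. Pads are 16 mm wide; open, the fingers measure 119 mm over their backs; the gripper's body (75 mm by 177 mm) begins 78 mm behind the grasp point.
Start: joints at [1.051, 0.3, 1.521, -0, 1.321, -0.067], TCP at [0.241, 0.495, 0.205] pointing down, gripper open.
Joint ranges: [-3.03, 3.03], [-0.79, 2.21], [0.23, 2.52], [-1.04, 4.18], [0, 3.07], [-2.55, 2.55]. Speed limits (rad/s): [2.22, 2.22, 2.57, 3.14, 3.14, 3.14].

### API

Orientations are given as [roll, pitch, yaw] about the fixed x, y, z axes, in that order (R = Rz(yaw) Ry(pitch) Rx(roll)).
In Python, from station import ctrl, camera, ticket gives the robot as it stands. The module is installed in compiled form; this text tells all that it offers.
- The arm moves only by the shell command python3 -m inch 'ROWS' [FORCE]. ROWS is text: rows parted by semicolons, each of 7 numbers parted by spaces: the opening, from -1 (shut) to 1 (fully open), then the shift along the tool's x, y, z in units of 0.03 m (1.0 is 0.03 m), then the turn, a rotation vector about the tool's x, y, z in units of 10 degrees (1.0 is 10 degrees). In form: grip dx dy dz rx ry rz; .... A call has 1 to 10 rows; each row shifts and turns the commanded pose from where the row before left it, along the tool's axes as they then stand; what a row does not reach is not made up. A row lasts 1/8 s, in which the tool goes at most 62.5 mm and 10.7 degrees, less where a joint would pass 70% of its speed; a pose out of reach is approached as far as the arm can. A call with a number of a shift or a turn outside -1 to 1 is refused whole. A call with a gripper value outside its range is refused whole. The fingers move at their own pace and stop on an object; FORCE is the grip in N (left out, the last holds). Time passes only in rows, so rows that do not move let the fingers close. It gives the time, the measured TCP pose, the force, the opening and the grip force at its end, in the units of the state.
- ctrl.get_obs(): the state, without advancing time (a new reading comes with each control period).
- camera(name): name is "side" or "top" or "wrist"; returns a dict with "img" (480x640x3 uint8, blue, green, red), "range_z" (480x640 float32, m along the optical axis (not along the pixel's ray), 0 where there is no reading), "intrinsics" (3x3 intrinsics, pixels), "view" (4x4, takes a point from world to camera coordinates). Camera axes: x right, y down, z forward; pixel columns grow to the right and rows downward; lengths in m; the calibration is good to about 2 mm. The wrist camera is an equidistant fisheye: a pixel r from the principal point sees the ray r / f radians off the axis. A picture is of the moment at which its call begins.
- ticket.hand_in(): hands the job in; it is judged then, once.
The state is a dict: "time_s": time; "qpos": joint angles; "joint_vel": joint speeds; "tau": joint torques, N m; "ee_pos": TCP position; "eef_rot": TCP orientation; "force": force on the tool from outside, world axes, zero at the start; "moment": the same for the moment, N m; "grip_width": finger opening in m; "grip_force": force on a finger pad.
Only numpy, scipy, OpenCV 4.12 (cv2) and the standard library are available. Lean on these libraries where they do the work, as an engineer would, in place of code of your own. Each camera call takes 0.05 s, during which the arm holds its last target. There are 200 camera calls.

### The job

Lay every walnut whistle pipe on the gluing board, each in a fence corner of its own, lying lengthways along the side stop, and push it home so that it sits square and flush against both the side stop and the back rail. Once all the pipes are home, wind the brass key of the glue timer clockwise, in several part turns, until it comes up against its stop. Leave everything else on the slab where it is.

Things in the scene. Friction and masses are not known exactly. Their poses are not given: they have to be found in the camera images.
- pipe1: square-section walnut whistle pipe, a solid block 95 x 40 x 40 mm, 0.14 kg, lying on the slab (two or three are present). Origin at the middle of the block, 20 mm above what it lies on; x is its long axis. A black mouth slot marks one long face; either end may go to the rail and any long face may be up.
- pipe2: square-section walnut whistle pipe, a solid block 95 x 40 x 40 mm, 0.14 kg, lying on the slab (two or three are present). Origin at the middle of the block, 20 mm above what it lies on; x is its long axis. A black mouth slot marks one long face; either end may go to the rail and any long face may be up.
- pipe3: square-section walnut whistle pipe, a solid block 95 x 40 x 40 mm, 0.14 kg, lying on the slab (two or three are present). Origin at the middle of the block, 20 mm above what it lies on; x is its long axis. A black mouth slot marks one long face; either end may go to the rail and any long face may be up.
- board: fixed plywood gluing board, 12 mm thick, with aluminium fences 16 mm high on it. Origin on the slab; spans x -90 to +74, y -160 to +158 mm. Back rail along y at the far (+x) edge, inner face at x = +60. Three side stops run 80 mm from the rail towards -x, 12 mm thick, working (-y) faces at y = +140, +35, -70 mm; each makes with the rail a corner open towards -x and -y
- corner1 (a point): the inside corner 1 of the gluing board (1 leftmost, 3 rightmost seen from the robot), at board-surface height (12 mm above the slab), where the rail's face and this stop's face meet; axes as the board's. The pipe belongs on the -x, -y side of it: a pipe pushed home has its middle at x = -47.5, y = -20, z = +20 mm in this frame, its long axis along x.
- corner2 (a point): the inside corner 2 of the gluing board (1 leftmost, 3 rightmost seen from the robot), at board-surface height (12 mm above the slab), where the rail's face and this stop's face meet; axes as the board's. The pipe belongs on the -x, -y side of it: a pipe pushed home has its middle at x = -47.5, y = -20, z = +20 mm in this frame, its long axis along x.
- corner3 (a point): the inside corner 3 of the gluing board (1 leftmost, 3 rightmost seen from the robot), at board-surface height (12 mm above the slab), where the rail's face and this stop's face meet; axes as the board's. The pipe belongs on the -x, -y side of it: a pipe pushed home has its middle at x = -47.5, y = -20, z = +20 mm in this frame, its long axis along x.
- timer: fixed round steel wind-up timer, 72 mm across, 30 mm high, white dial on top with a brass key in its middle. Origin under its centre on the slab, z up.
- key_grip (a point): point on the key's axis at the height to grip, 55 mm above the slab. The key is an upright brass blade 40 mm long (its own x axis), 10 mm thick (y), from 38 to 66 mm above the slab; the point turns with it.
- key (a joint): how far the key is wound, rad: 0 run down, grows as the key turns clockwise seen from above, stop at 4.2. A light spring works against it (under 0.1 N m in all); it stays where it is left.
- gear_a: bystander: brass gear wheel 78 mm across, 16 mm high at its hub, flat on the slab among the pipes; origin at its underside. Leave it.
- gear_b: bystander: brass gear wheel 92 mm across, 16 mm high, flat on the slab behind; origin at its underside. Leave it.
- crest: bystander: carved oak-leaf crest about 100 x 120 mm, 16 mm thick; origin at its underside. Leave it.
- glue: bystander: white glue bottle, 52 mm across, 90 mm high; origin at its underside. Leave it.
- driver: bystander: screwdriver lying at the left; origin at its underside. Leave it.
- weight: bystander: brass weight 48 mm across, 62 mm high; origin at its underside. Leave it.
Mind the look-alikes: they are no part of the job. What is shaped like the timer but blue or green is not meant. What is shaped like the pipe1 but purple is not meant.

How it is judged:
On the way, in this order (a step that is already met when the one before it is completed fails the run):
1. every pipe present sits square and flush in a fence corner of its own (((x of pipe1 in the frame of corner1 between -0.0495 and -0.0445 m and y of pipe1 in the frame of corner1 between -0.022 and -0.017 m and z of pipe1 in the frame of corner1 between 0.017 and 0.023 m and angle between the x axis of pipe1 and the x axis of board, either way round below 0.03 rad) or (x of pipe1 in the frame of corner2 between -0.0495 and -0.0445 m and y of pipe1 in the frame of corner2 between -0.022 and -0.017 m and z of pipe1 in the frame of corner2 between 0.017 and 0.023 m and angle between the x axis of pipe1 and the x axis of board, either way round below 0.03 rad) or (x of pipe1 in the frame of corner3 between -0.0495 and -0.0445 m and y of pipe1 in the frame of corner3 between -0.022 and -0.017 m and z of pipe1 in the frame of corner3 between 0.017 and 0.023 m and angle between the x axis of pipe1 and the x axis of board, either way round below 0.03 rad)) and linear speed of each of pipe1, pipe2, pipe3 below 0.02 m/s and ((x of pipe2 in the frame of corner1 between -0.0495 and -0.0445 m and y of pipe2 in the frame of corner1 between -0.022 and -0.017 m and z of pipe2 in the frame of corner1 between 0.017 and 0.023 m and angle between the x axis of pipe2 and the x axis of board, either way round below 0.03 rad) or (x of pipe2 in the frame of corner2 between -0.0495 and -0.0445 m and y of pipe2 in the frame of corner2 between -0.022 and -0.017 m and z of pipe2 in the frame of corner2 between 0.017 and 0.023 m and angle between the x axis of pipe2 and the x axis of board, either way round below 0.03 rad) or (x of pipe2 in the frame of corner3 between -0.0495 and -0.0445 m and y of pipe2 in the frame of corner3 between -0.022 and -0.017 m and z of pipe2 in the frame of corner3 between 0.017 and 0.023 m and angle between the x axis of pipe2 and the x axis of board, either way round below 0.03 rad)) and ((x of pipe3 in the frame of corner1 between -0.0495 and -0.0445 m and y of pipe3 in the frame of corner1 between -0.022 and -0.017 m and z of pipe3 in the frame of corner1 between 0.017 and 0.023 m and angle between the x axis of pipe3 and the x axis of board, either way round below 0.03 rad) or (x of pipe3 in the frame of corner2 between -0.0495 and -0.0445 m and y of pipe3 in the frame of corner2 between -0.022 and -0.017 m and z of pipe3 in the frame of corner2 between 0.017 and 0.023 m and angle between the x axis of pipe3 and the x axis of board, either way round below 0.03 rad) or (x of pipe3 in the frame of corner3 between -0.0495 and -0.0445 m and y of pipe3 in the frame of corner3 between -0.022 and -0.017 m and z of pipe3 in the frame of corner3 between 0.017 and 0.023 m and angle between the x axis of pipe3 and the x axis of board, either way round below 0.03 rad))), for 0.2 s.
2. the timer key is wound up to its stop (value of joint key above 3.9 rad), for 0.2 s.
At the end, for the whole second after the job is handed in: Each pipe present lies in a fence corner of the gluing board, within 2 mm of touching both rail and side stop and within 0.03 rad of square, at rest; the key is wound past 3.9 rad (stop at 4.2) (all of step 1 and value of joint key above 3.9 rad).
It fails at once if a gear wheel, the crest, the glue bottle, the weight or the screwdriver is shoved more than 50 mm from its place (distance of any of gear_a, gear_b, crest, glue, driver, weight from where it was at the start of the episode above 0.05 m).
Of pipe1, pipe2, pipe3 only 2 to 3 are there at a start; the rules pass over those that are not, and their reading is None.
At some moment in a run one of pipe1, pipe2, pipe3 may be knocked a few centimetres aside while the robot is not near it.
Once in a run the grip may slacken for a moment while it holds something.
It also fails if it takes over 210 s, if anything falls off the work surface, if the arm or the gripper's body presses on something with over 40 N, if the wrist force passes 120 N, or if a joint passes its speed limit or range.

## Working session

There is one attempt and no reset: what is moved stays moved. The work goes in short steps, Python scripts to look and compute and a shell command to move; the robot and the scene stay as the last step left them, time stands still between calls to the robot, and variables do not carry over. Pictures are saved under pics/ and viewed, at most 14 in all, crops included, and the job is handed in when it is done.

```bash
mkdir -p pics
python3 - <<'E'
from station import ctrl,camera
import cv2,numpy as np
for n in("top","side"):
    c=camera(n);cv2.imwrite(f"pics/{n}0.png",c["img"]);np.savez(f"{n}0.npz",**{k:v for k,v in c.items()})
    print(n,c["intrinsics"],c["view"])
print(ctrl.get_obs(),ctrl.pinch_z)
E
```

```text
top [[463.07778637   0.         318.97674713]
 [  0.         463.07778637 239.83474973]
 [  0.           0.           1.        ]] [[-0.01260701 -0.99978242  0.01661866  0.05346199]
 [-0.99419456  0.010757   -0.10705822  0.58428071]
 [ 0.10685616 -0.01787187 -0.99411386  0.89289945]
 [ 0.          0.          0.          1.        ]]
side [[507.00122213   0.         309.0392028 ]
 [  0.         507.00122213 234.50273217]
 [  0.           0.           1.        ]] [[ 0.82111391 -0.5703989  -0.02042177 -0.42691126]
 [-0.42092514 -0.58099962 -0.69660711  0.32554973]
 [ 0.38547889  0.58058983 -0.7171621   0.80344591]
 [ 0.          0.          0.          1.        ]]
{'time_s': 0.1, 'qpos': array([ 1.05138553e+00,  3.00399242e-01,  1.52153108e+00, -1.93871822e-05,
        1.32067742e+00, -6.66022848e-02]), 'joint_vel': array([ 0.00136337, -0.00068006, -0.00269411,  0.00151588,  0.00184489,
        0.00064229]), 'tau': array([ 1.23440201e-03, -5.32642579e+01, -3.53288269e+01,  7.10172113e-02,
        2.34550936e-02, -3.87439832e-05]), 'ee_pos': array([0.24051234, 0.49436336, 0.20494689]), 'eef_rot': array([-3.14057857e+00, -4.88193029e-05,  2.68878893e+00]), 'force': array([-0.2099619 ,  0.40771601, -0.10165479]), 'moment': array([-0.05201015,  0.02406821, -0.02205789]), 'grip_force': 0.0, 'grip_width': 0.09419664477897005} -0.0188
```

View pics/top0.png

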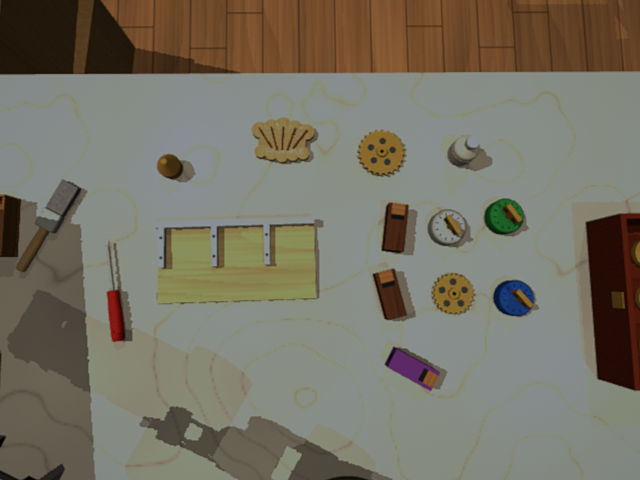

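View pics/side0.png

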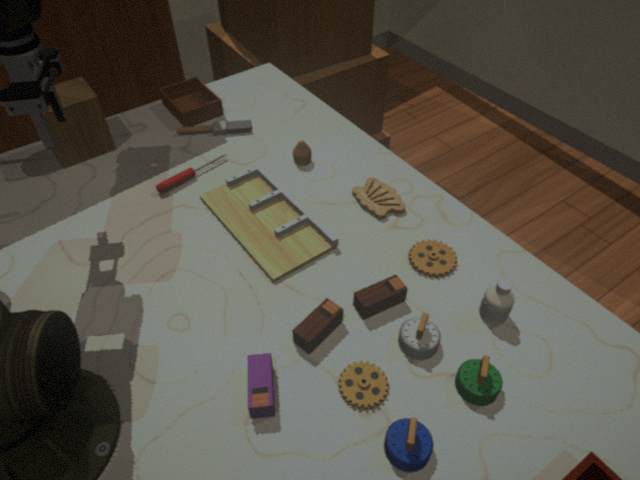

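The top view shows two walnut pipes at about (396,227) and (391,293). The board spans (157–322, 220–303), the white timer is at (448,227), and gear_a is at (454,293). The purple, green and blue look-alikes are not part of the job. Next I'll measure with the depth image.

```bash
cat > h.py <<'E'
import numpy as np,cv2
from station import ctrl,camera
def pts(c):
    z=c["range_z"].astype(float);K=c["intrinsics"];V=c["view"]
    v,u=np.mgrid[:480,:640]
    P=np.stack([(u-K[0,2])/K[0,0]*z,(v-K[1,2])/K[1,1]*z,z],-1)
    W=(P-V[:3,3])@V[:3,:3]
    W[z==0]=np.nan
    return W
def box(W,u0,u1,v0,v1,z0,z1):
    p=W[v0:v1,u0:u1].reshape(-1,3);p=p[(p[:,2]>z0)&(p[:,2]<z1)]
    (cx,cy),(a,b),t=cv2.minAreaRect((p[:,:2]*1000).astype(np.float32))
    if a<b:a,b,t=b,a,t+90
    t=(t+90)%180-90
    return len(p),np.round([cx,cy,a,b],1),round(t,2),np.round(np.median(p,0)*1000,1)
def state():
    o=ctrl.get_obs();return o["time_s"],np.round(o["ee_pos"],4),np.round(o["eef_rot"],4),np.round(o["qpos"],3),round(o["grip_width"],4)
E
python3 - <<'E'
from h import *
c=dict(np.load("top0.npz"));W=pts(c)
print("slab",np.round(W[330:380,180:280,2].mean()*1000,1))
print("P_far",box(W,372,415,195,262,.034,.05))
print("P_near",box(W,365,415,262,328,.034,.05))
print("board",box(W,145,330,210,310,.006,.016))
print("fences",box(W,145,330,210,310,.021,.034))
print("rail",box(W,150,330,212,227,.021,.034))
for n,a in(("s1",(150,169)),("s2",(207,221)),("s3",(259,275))):print(n,box(W,*a,232,275,.021,.034))
print("timer",box(W,425,472,200,252,.024,.036));print("key",box(W,425,472,200,252,.05,.07))
i=c["img"]
cv2.imwrite("pics/b.png",cv2.resize(i[205:315,145:335],None,fx=4,fy=4,interpolation=cv2.INTER_CUBIC))
cv2.imwrite("pics/p.png",cv2.resize(i[190:330,365:485],None,fx=4,fy=4,interpolation=cv2.INTER_CUBIC))
E
```

```text
slab nan
P_far (965, array([ 609.8, -105.9,   95.2,   40.6]), -7.46, array([ 609.5, -105.3,   40.7]))
P_near (1008, array([476.8, -90.8,  94.6,  40.4]), 13.55, array([476. , -90.2,  40.6]))
board (10660, array([551.3, 215.1, 372.4, 187.2]), -89.85, array([535.9, 210.6,  12.5]))
fences (2020, array([584.2, 216.1, 318. ,  94.3]), -88.91, array([618.3, 252.1,  28.4]))
rail (1179, array([622.1, 216.8, 318. ,  18.5]), -88.91, array([623.7, 210.9,  28.4]))
s1 (274, array([569.5, 362.4,  70.4,  14. ]), 1.18, array([570.1, 361.5,  28.3]))
s2 (233, array([570.2, 257.5,  66.4,  12.6]), 1.12, array([570.9, 257.4,  28.3]))
s3 (214, array([570.3, 152.5,  64.1,  12.5]), 0.6, array([570.1, 152.3,  28.4]))
timer (791, array([ 609.9, -213.4,   70.7,   70.5]), -76.21, array([ 608.2, -207.1,   30.8]))
key (150, array([ 609.8, -213. ,   39.4,   11.1]), 28.98, array([ 609., -212.,   65.]))
```

View pics/b.png

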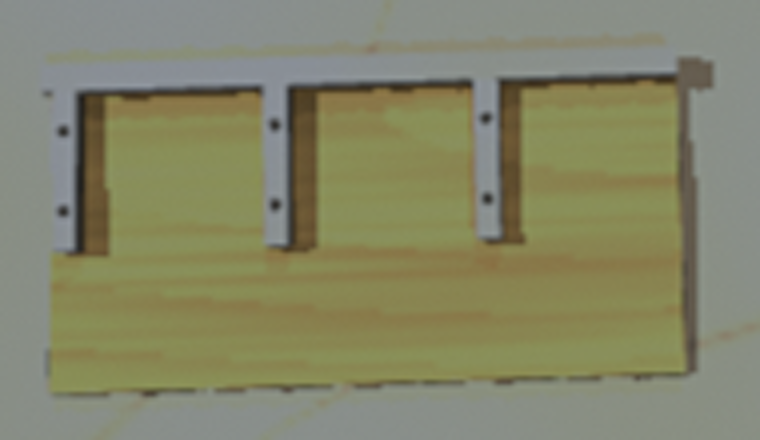

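View pics/p.png

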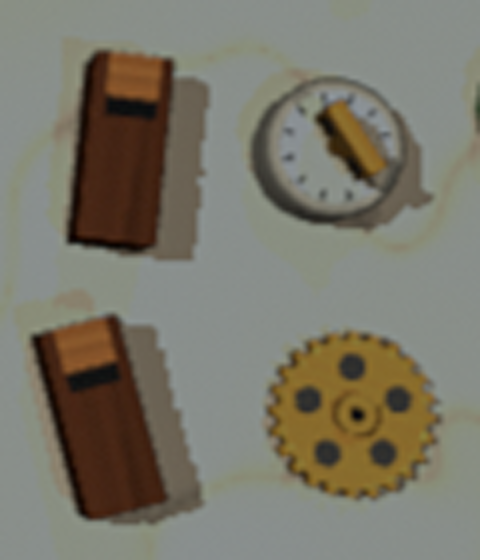

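The close-ups confirm the layout. Board yaw is about +1.1° with its origin near (557, 216.5) mm, and there are two pipes. I'll grip high on each pipe so the fingers clear the 16 mm fences, starting with the near pipe.

```bash
cat >> h.py <<'E'
from scipy.spatial.transform import Rotation as Ro
def go(x,y,z,yaw,start=None):
    """mm, deg: prints turn (units about tool x,y,z) then shift (units) in the turned axes, tool straight down"""
    o=ctrl.get_obs();R0=Ro.from_euler("xyz",o["eef_rot"]);R1=Ro.from_euler("xyz",[180,0,yaw],degrees=True)
    p=o["ee_pos"]*1000 if start is None else np.array(start)
    print("at",np.round(p,1),np.round(np.degrees(o["eef_rot"]),2),"turn",np.round(np.degrees((R0.inv()*R1).as_rotvec())/10,3),"shift",np.round(R1.inv().apply(np.array([x,y,z])-p)/30,3))
E
python3 -c "
from h import *
go(476.8,-90.8,120,193.55)"
```

```text
at [240.5 494.4 204.9] [-179.94   -0.    154.06] turn [-5.000e-03 -2.000e-03 -3.949e+00] shift [ -3.087 -20.808   2.832]
```

```bash
python3 -m inch '0.6 0 0 0 0 0 -0.99; 0.6 0 0 0 0 0 -0.99; 0.6 0 0 0 0 0 -0.99; 0.6 0 0 0 0 0 -0.98; 0.6 -0.15 -1 0 0 0 0; 0.6 -0.15 -1 0 0 0 0; 0.6 -0.15 -1 0 0 0 0; 0.6 -0.15 -1 0 0 0 0; 0.6 -0.15 -1 0 0 0 0; 0.6 -0.15 -1 0 0 0 0'
python3 -m inch '0.6 -0.15 -1 0 0 0 0; 0.6 -0.15 -1 0 0 0 0; 0.6 -0.15 -1 0 0 0 0; 0.6 -0.15 -1 0 0 0 0; 0.6 -0.15 -1 0 0 0 0; 0.6 -0.15 -1 0 0 0 0; 0.6 -0.15 -1 0 0 0 0; 0.6 -0.15 -1 0 0 0 0; 0.6 -0.15 -1 0 0 0 0; 0.6 -0.15 -1 0 0 0 0'
python3 -m inch '0.6 -0.15 -1 0 0 0 0; 0.6 -0.15 -1 0 0 0 0; 0.6 -0.15 -1 0 0 0 0; 0.6 -0.15 -1 0 0 0 0; 0.6 0 0 0.8 0 0 0; 0.6 0 0 0.8 0 0 0; 0.6 0 0 0 0 0 0'
python3 - <<'E'
from h import *
go(476.8,-90.8,21,193.55)
W=pts(camera("top"))
print("P_far",box(W,372,415,195,262,.034,.05))
print("P_near",box(W,350,430,262,335,.034,.05))
E
```

```text
time_s: 1.35
ee_pos: [0.3092, 0.3249, 0.2053]
eef_rot: [-3.141, -0.0, -2.905]
force: [0.2, -0.6, 0.6]
grip_width: 0.075
grip_force: 0.0
time_s: 2.6
ee_pos: [0.4233, 0.0438, 0.2053]
eef_rot: [3.142, -0.0, -2.905]
force: [-0.5, 0.1, -0.1]
grip_width: 0.0752
grip_force: 0.0
time_s: 3.48
ee_pos: [0.4679, -0.0675, 0.1561]
eef_rot: [3.14, -0.003, -2.905]
force: [0.4, -0.3, 0.2]
grip_width: 0.0753
grip_force: 0.0
at [467.9 -67.5 156.1] [ 1.7992e+02 -1.7000e-01 -1.6645e+02] turn [ 0.008 -0.017  0.   ] shift [-0.107 -0.825  4.505]
P_far (973, array([ 609.7, -105.9,   95.5,   40.6]), -7.46, array([ 609.5, -105.2,   40.7]))
P_near (20, array([514.2, -63.3,  12.8,   6.5]), -20.04, array([515.2, -64. ,  40.2]))
```

```bash
python3 -m inch '0.6 -0.1 -0.82 0 0 0 0; 0.6 0 0 0.9 0 0 0; 0.6 0 0 0.9 0 0 0; 0.6 0 0 0.9 0 0 0; 0.6 0 0 0.9 0 0 0; 0.6 0 0 0.6 0 0 0; 0.6 0 0 0 0 0 0; 0.6 0 0 0 0 0 0'
python3 - <<'E'
from h import *
go(476.8,-90.8,21,193.55)
cv2.imwrite("pics/w1.png",camera("wrist")["img"])
E
```

```text
time_s: 4.53
ee_pos: [0.4782, -0.091, 0.0327]
eef_rot: [-3.141, 0.002, -2.905]
force: [0.6, -0.0, 0.2]
grip_width: 0.0753
grip_force: 0.0
at [478.2 -91.   32.7] [-1.7995e+02  9.0000e-02 -1.6644e+02] turn [-0.005  0.009  0.001] shift [0.044 0.017 0.391]
```

View pics/w1.png

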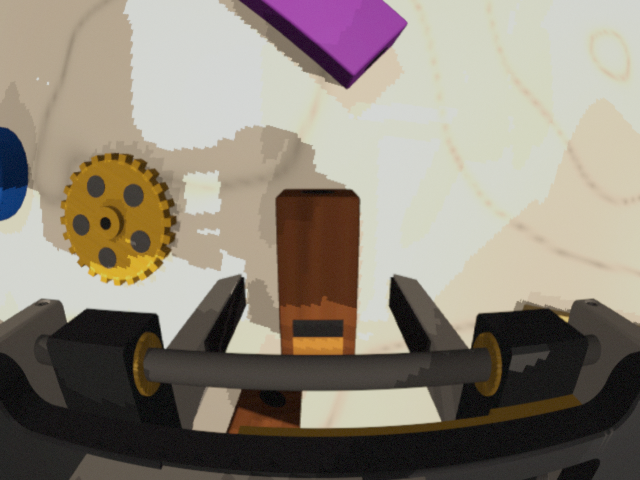

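The wrist view shows the pipe (columns 276–359) squarely centred between the fingers (244 and 390). I'll descend and grip.

```bash
python3 -m inch '0.6 0.04 0 0.4 0 0 0; 0.6 0 0 0 0 0 0; -1 0 0 0 0 0 0; -1 0 0 0 0 0 0; -1 0 0 0 0 0 0; -1 0 0 0 0 0 0; -1 0 0 0 0 0 0' 30
python3 -m inch '-1 0 0 -0.7 0 0 0; -1 0 0 -0.7 0 0 0; -1 0 0 -0.7 0 0 0; -1 0 0 -0.7 0 0 0; -1 0 0 -0.3 0 0 0.99; -1 0 0 0 0 0 0.25; -1 0 0 0 0 0 0'
python3 - <<'E'
from h import *
go(553.5,114,110,181.1)
go(553.5,219,110,181.1)
E
```

```text
time_s: 5.45
ee_pos: [0.4763, -0.0911, 0.0195]
eef_rot: [-3.142, 0.0, -2.905]
force: [-0.5, -0.1, 1.2]
grip_width: 0.04
grip_force: 30.0
time_s: 6.32
ee_pos: [0.4761, -0.0911, 0.1124]
eef_rot: [3.142, -0.0, -3.121]
force: [-0.3, -0.3, -2.3]
grip_width: 0.0396
grip_force: 30.0
at [476.1 -91.1 112.4] [ 1.8000e+02 -1.0000e-02 -1.7882e+02] turn [ 0.    -0.001  0.008] shift [-2.71   6.785  0.078]
at [476.1 -91.1 112.4] [ 1.8000e+02 -1.0000e-02 -1.7882e+02] turn [ 0.    -0.001  0.008] shift [-2.777 10.285  0.078]
```

```bash
python3 -m inch '-1 -0.27 1 0 0 0 0; -1 -0.27 1 0 0 0 0; -1 -0.27 1 0 0 0 0; -1 -0.27 1 0 0 0 0; -1 -0.27 1 0 0 0 0; -1 -0.27 1 0 0 0 0; -1 -0.27 1 0 0 0 0; -1 -0.27 1 0 0 0 0; -1 -0.27 1 0 0 0 0; -1 -0.27 1 0 0 0 0'
python3 -m inch '-1 -0.08 0.28 0.3 0 0 0; -1 0 0 0.5 0 0 0; -1 0 0 0.5 0 0 0; -1 0 0 0 0 0 0'
python3 - <<'E'
from h import *
go(555,220,34,181.1)
W=pts(camera("side"));print(box(W,0,0+640,0,480,.028,.029)[0])
cv2.imwrite("pics/s1.png",camera("side")["img"][150:300,180:380].repeat(4,0).repeat(4,1))
E
```

```text
time_s: 7.58
ee_pos: [0.5512, 0.2114, 0.112]
eef_rot: [-3.141, -0.001, -3.12]
force: [-0.2, -0.6, -1.1]
grip_width: 0.0399
grip_force: 3.0
time_s: 8.07
ee_pos: [0.5527, 0.2179, 0.0717]
eef_rot: [-3.141, -0.003, -3.122]
force: [0.7, -0.2, -1.6]
grip_width: 0.0399
grip_force: 30.0
at [552.7 217.9  71.7] [-1.7995e+02 -1.6000e-01 -1.7889e+02] turn [-0.005 -0.016  0.001] shift [-0.079  0.07   1.258]
818
```

View pics/s1.png

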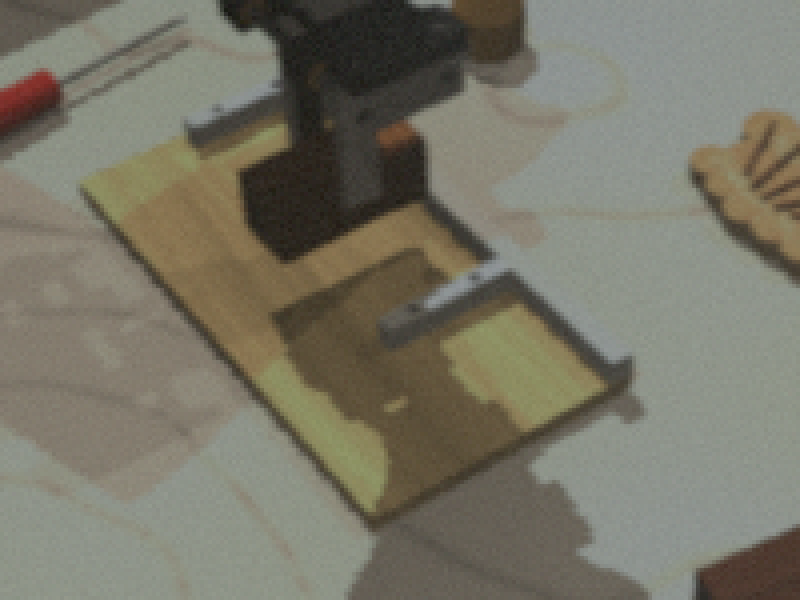

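The pipe is held over corner 2 and still looks level. The grip slackened briefly during the move, so I'll check from depth how the pipe now hangs.

Run:
```python
from h import *
c=camera("side");W=pts(c)
m=np.zeros((480,640),bool);m[180:218,238:290]=1
b=c["img"].astype(int)
m&=(W[...,2]>.035)&(W[...,2]<.2)
P=W[m]*1000
# end face (-x) and top
print("x",np.percentile(P[:,0],[1,5,50,95,99]).round(),"y",np.percentile(P[:,1],[1,5,95]).round())
for z0 in range(36,110,4):
    q=P[(P[:,2]>z0)&(P[:,2]<=z0+4)]
    if len(q):print(z0,len(q),q.min(0).round(1),q.max(0).round(1))
```

```text
x [506. 507. 544. 594. 600.] y [136. 183. 234.]
52 26 [506.9 197.   52.6] [595.9 230.6  56. ]
56 65 [505.6 194.3  56. ] [600.4 232.9  60. ]
60 62 [506.5 193.4  60.1] [600.1 231.   64. ]
64 69 [505.7 194.   64. ] [601.6 234.3  68. ]
68 46 [506.  194.4  68. ] [601.6 233.7  72. ]
72 66 [505.3 192.8  72. ] [600.5 235.3  76. ]
76 49 [506.1 193.7  76.1] [600.9 232.9  80. ]
80 63 [506.  185.7  80. ] [599.8 232.9  84. ]
84 65 [505.9 184.3  84.2] [597.4 233.1  88. ]
88 119 [506.3 184.5  88. ] [601.4 250.3  92. ]
92 348 [506.  183.5  92. ] [601.3 244.6  95.9]
96 39 [507.5 183.4  96.1] [596.9 247.2  99.9]
100 23 [544.1 184.  100. ] [561.9 244.7 103.8]
104 16 [543.9 183.4 104.4] [562.6 239.4 107.5]
108 12 [545.  183.4 108.1] [563.  233.1 110.9]
```

```bash
python3 -m inch '-1 -0.05 0.07 0.5 0 0 0; -1 0 0 0.5 0 0 0; -1 0 0 0.25 0 0 0; -1 0 0 0 0 0 0; -1 0 0 0.05 0 0 0; -1 0 0 0 0 0 0'
python3 -c "
from h import *
go(569,231,32,181.1)"
```

```text
time_s: 8.98
ee_pos: [0.555, 0.2211, 0.0347]
eef_rot: [3.141, 0.0, -3.121]
force: [0.4, -0.5, -1.3]
grip_width: 0.0403
grip_force: 30.0
at [555.  221.1  34.7] [ 1.7999e+02  3.0000e-02 -1.7884e+02] turn [0.001 0.003 0.006] shift [-0.472  0.321  0.091]
```

```bash
python3 -m inch '-1 -0.2 0.15 0.07 0 0 0; -1 -0.2 0.15 0 0 0 0; -1 0 0 0 0 0 0; -1 0 0 0 0 0 0'; python3 -m inch '-1 -0.05 0 0 0 0 0; -1 0 0 0 0 0 0'; python3 -m inch '-1 0 0.04 0 0 0 0; -1 0 0 0 0 0 0';python3 -m inch '-1 -0.05 0 0 0 0 0; -1 0 0 0 0 0 0'
```

```text
time_s: 9.48
ee_pos: [0.5666, 0.2303, 0.0322]
eef_rot: [-3.142, -0.0, -3.121]
force: [0.1, -1.1, -1.0]
grip_width: 0.0398
grip_force: 30.0
time_s: 9.72
ee_pos: [0.5683, 0.2302, 0.0324]
eef_rot: [3.142, 0.0, -3.121]
force: [0.1, 0.1, -1.9]
grip_width: 0.0396
grip_force: 30.0
time_s: 9.98
ee_pos: [0.5682, 0.2312, 0.0324]
eef_rot: [-3.141, -0.0, -3.122]
force: [0.1, -4.2, 0.2]
grip_width: 0.0396
grip_force: 30.0
time_s: 10.22
ee_pos: [0.5689, 0.2312, 0.0322]
eef_rot: [-3.141, -0.002, -3.121]
force: [-7.3, -4.6, 2.9]
grip_width: 0.04
grip_force: 30.0
```

```bash
python3 -m inch '-1 -0.02 0.02 0 0 0 0; -1 0 0 0 0 0 0; -1 0 0 0.02 0 0 0; -1 0 0 0 0 0 0'; python3 -m inch '-0.05 0 0 0 0 0 0; 0 0 0 0 0 0 0; 0 0 0 0 0 0 0; 0 0 0 -0.5 0 0 0; 0 0 0 -0.8 0 0 0; 0 0 0 -0.8 0 0 0;  0 0 -0.5 -0.5 0 0 0; 0.2 0 -1 0 0 0 0; 0.4 0 -1 0 0 0 0; 0.6 0 -1 0 0 0 0'
python3 - <<'E'
from h import *
W=pts(camera("top"))
go(609.7,-105.9,60,180-7.46)
print("P_far",box(W,372,415,195,262,.034,.05))
print("placed",box(W,190,265,200,300,.046,.06))
c=camera("side");W=pts(c);print("placed side",box(W,230,340,160,240,.049,.058));print("P_far side",box(W,340,420,260,325,.034,.05))
E
```

```text
time_s: 10.72
ee_pos: [0.5689, 0.2313, 0.0321]
eef_rot: [-3.14, -0.004, -3.121]
force: [-15.1, -10.2, 13.6]
grip_width: 0.0401
grip_force: 30.0
time_s: 11.98
ee_pos: [0.5722, 0.1254, 0.1101]
eef_rot: [-3.142, 0.0, -3.122]
force: [-0.3, 0.0, 0.2]
grip_width: 0.0722
grip_force: 0.0
at [572.4 122.4 110.1] [-1.7995e+02 -1.0000e-02 -1.7896e+02] turn [-0.005 -0.     0.85 ] shift [-2.222 -7.385  1.669]
P_far (968, array([ 609.5, -106.1,   95.6,   41.1]), -7.82, array([ 609.6, -105.2,   40.7]))
placed (0, array([0., 0., 0., 0.]), 0.0, array([nan, nan, nan]))
placed side (462, array([568.3, 228.8,  94. ,  43.9]), 2.25, array([561.5, 227.7,  51.6]))
P_far side (938, array([ 604. , -139.8,  107.8,   96.6]), 80.96, array([ 607.4, -109.3,   39.6]))
  return _methods._mean(a, axis=axis, dtype=dtype,
  ret = um.true_divide(
```

Now the second pipe.

```bash
python3 -m inch '0.6 -0.3 -1 0 0 0 0.85; 0.6 -0.28 -1 0 0 0 0; 0.6 -0.28 -1 0 0 0 0; 0.6 -0.28 -1 0 0 0 0; 0.6 -0.28 -1 0 0 0 0; 0.6 -0.28 -1 0 0 0 0; 0.6 -0.28 -1 0 0 0 0; 0.6 -0.1 -0.3 0 0 0 0; 0.6 0 0 0 0 0 0'
python3 - <<'E'
from h import *
go(609.6,-105.9,20,180-7.5)
W=pts(camera("top"));
print("placed",box(W,190,265,200,300,.048,.06))
E
```

```text
time_s: 13.2
ee_pos: [0.6107, -0.0967, 0.1097]
eef_rot: [3.141, -0.0, 3.013]
force: [-0.6, 0.6, -1.1]
grip_width: 0.0755
grip_force: 0.0
at [610.7 -96.7 109.7] [ 1.7999e+02 -1.0000e-02  1.7263e+02] turn [ 0.001 -0.001  0.013] shift [-2.00e-03 -3.10e-01  2.99e+00]
placed (1022, array([569.1, 231. ,  94.5,  40.2]), 0.74, array([568.7, 231.1,  52.5]))
```

```bash
python3 -m inch '0.6 0 -0.31 0.5 0 0 0; 0.6 0 0 0.8 0 0 0; 0.6 0 0 0.8 0 0 0; 0.6 0 0 0 0 0 0'
python3 - <<'E'
from h import *
go(609.6,-105.9,20,180-7.5)
c=camera("wrist")["img"];cv2.imwrite("pics/w2.png",c)
E
```

```text
time_s: 13.75
ee_pos: [0.6083, -0.1056, 0.0444]
eef_rot: [3.141, -0.004, 3.014]
force: [0.1, -0.5, 0.5]
grip_width: 0.0751
grip_force: 0.0
at [ 608.3 -105.6   44.4] [179.98  -0.23 172.69] turn [ 0.002 -0.023  0.019] shift [-0.046 -0.004  0.812]
```

View pics/w2.png

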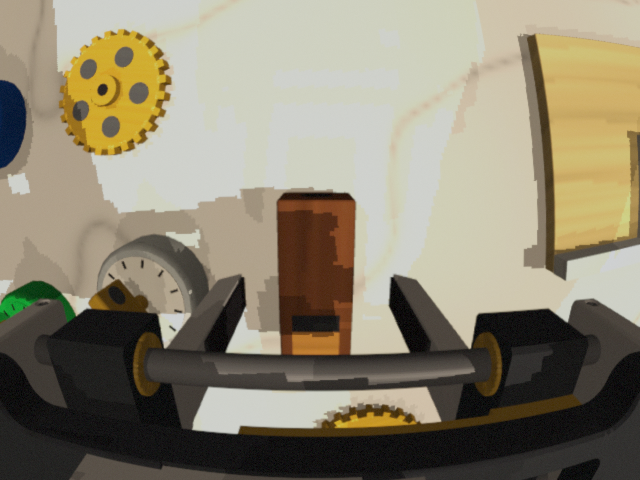

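The pipe is centred again (277–355 between fingers at 244 and 390). I'll descend and grip.

```bash
python3 -m inch '0.6 -0.03 0 0.81 0 0 0; 0.6 0 0 0 0 0 0; -1 0 0 0 0 0 0; -1 0 0 0 0 0 0; -1 0 0 0 0 0 0; -1 0 0 0 0 0 0; -1 0 0 0 0 0 0' 30
python3 -m inch '-1 0 0 -0.7 0 0 0; -1 0 0 -0.7 0 0 0; -1 0 0 -0.7 0 0 -0.42; -1 0 0 -0.3 0 0 -0.43; -1 0 0 0 0 0 0'
python3 - <<'E'
from h import *
go(556,115,75,181.1)
E
```

```text
time_s: 14.68
ee_pos: [0.6106, -0.1063, 0.0228]
eef_rot: [-3.141, 0.0, 3.013]
force: [0.2, 0.5, 3.2]
grip_width: 0.0397
grip_force: 30.0
time_s: 15.3
ee_pos: [0.6106, -0.1063, 0.0948]
eef_rot: [-3.141, 0.001, -3.122]
force: [-0.6, 0.7, -2.3]
grip_width: 0.0397
grip_force: 30.0
at [ 610.6 -106.3   94.8] [-1.7999e+02  4.0000e-02 -1.7887e+02] turn [-0.001  0.004  0.003] shift [1.679 7.41  0.659]
```

```bash
python3 -m inch '-1 0.23 1 0 0 0 0; -1 0.23 1 0 0 0 0; -1 0.23 1 0 0 0 0; -1 0.23 1 0 0 0 0; -1 0.23 1 0 0 0 0; -1 0.23 1 0 0 0 0; -1 0.23 1 0 0 0 0; -1 0.07 0.4 0.3 0 0 0; -1 0 0 0.35 0 0 0; -1 0 0 0 0 0 0'
python3 - <<'E'
from h import *
go(556,115,35.5,181.1)
c=camera("side");W=pts(c);P=W[195:245,250:330].reshape(-1,3)*1000
P=P[(P[:,2]>45)&(P[:,2]<92)&(P[:,1]<180)&(P[:,0]<640)]
for z0 in range(44,92,4):
    q=P[(P[:,2]>z0)&(P[:,2]<=z0+4)]
    if len(q)>5:print(z0,len(q),np.percentile(q,3,axis=0).round(1),np.percentile(q,97,axis=0).round(1))
E
```

```text
time_s: 16.55
ee_pos: [0.5552, 0.1137, 0.0734]
eef_rot: [-3.141, -0.002, -3.123]
force: [0.0, -0.1, -2.0]
grip_width: 0.0399
grip_force: 30.0
at [555.2 113.7  73.4] [-1.7997e+02 -1.4000e-01 -1.7891e+02] turn [-0.003 -0.014 -0.001] shift [-0.028  0.043  1.264]
48 19 [507.7  92.9  49.8] [601.  119.8  51.6]
52 57 [506.7  91.   52.3] [596.7 123.4  56. ]
56 72 [506.6  90.9  56.3] [598.5 120.3  59.9]
60 58 [506.5  90.7  60.2] [599.2 119.5  63.9]
64 74 [506.3  90.2  64.1] [598.3 123.8  67.9]
68 58 [506.6  90.4  68.1] [600.  121.2  71.9]
72 52 [506.4  90.   72.2] [596.8 125.6  75.8]
76 54 [506.3  88.4  76.4] [598.4 120.8  79.9]
80 59 [506.2  81.3  80.3] [597.3 128.8  83.9]
84 96 [506.6  79.8  84.1] [594.4 140.   87.9]
88 416 [508.3  82.   88.3] [595.3 131.2  91.8]
```

```bash
python3 -m inch '-1 0 0.04 0.5 0 0 0; -1 0 0 0.5 0 0 0; -1 0 0 0.27 0 0 0; -1 0 0 0 0 0 0'; python3 -m inch '-1 -0.22 0.15 0 0 0 0; -1 -0.22 0.15 0 0 0 0; -1 0 0 0 0 0 0; -1 0 0 0 0 0 0'; python3 -m inch '-1 -0.05 0 0 0 0 0; -1 0 0 0 0 0 0'; python3 -m inch '-1 0 0.05 0 0 0 0; -1 0 0 0 0 0 0';python3 -m inch '-1 -0.04 0 0 0 0 0; -1 0 0 0 0 0 0'
```

```text
time_s: 17.1
ee_pos: [0.5553, 0.1158, 0.0361]
eef_rot: [-3.141, -0.001, -3.121]
force: [-0.5, -0.5, -1.4]
grip_width: 0.0395
grip_force: 30.0
time_s: 17.6
ee_pos: [0.5686, 0.1252, 0.0368]
eef_rot: [-3.142, -0.0, -3.121]
force: [0.5, 0.5, -1.4]
grip_width: 0.0396
grip_force: 30.0
time_s: 17.85
ee_pos: [0.5702, 0.1251, 0.0369]
eef_rot: [3.142, 0.0, -3.121]
force: [-0.2, -0.1, -2.3]
grip_width: 0.0398
grip_force: 30.0
time_s: 18.1
ee_pos: [0.5701, 0.1263, 0.0369]
eef_rot: [-3.141, 0.0, -3.121]
force: [0.1, -4.9, 0.1]
grip_width: 0.0396
grip_force: 30.0
time_s: 18.35
ee_pos: [0.5709, 0.1263, 0.0366]
eef_rot: [-3.141, -0.001, -3.121]
force: [-1.6, -4.5, -1.4]
grip_width: 0.0399
grip_force: 30.0
```

```bash
python3 -m inch '-1 -0.04 0 0 0 0 0; -1 0 0 0 0 0 0';python3 -m inch '-1 -0.02 0.02 0.02 0 0 0; -1 0 0 0 0 0 0; -1 0 0 0.04 0 0 0; -1 0 0 0 0 0 0'
```

```text
time_s: 18.6
ee_pos: [0.5719, 0.1263, 0.0365]
eef_rot: [-3.141, -0.002, -3.121]
force: [-2.7, -4.8, -1.9]
grip_width: 0.0395
grip_force: 30.0
time_s: 19.1
ee_pos: [0.5723, 0.1263, 0.0355]
eef_rot: [-3.14, -0.002, -3.121]
force: [-9.5, -10.5, 10.0]
grip_width: 0.0397
grip_force: 30.0
```

```bash
python3 -m inch '-1 -0.02 0 0 0 0 0; -1 0 0 0 0 0 0'; python3 -m inch '-0.05 0 0 0 0 0 0; 0 0 0 0 0 0 0; 0 0 0 0 0 0 0; 0 0 0 -0.5 0 0 0; 0 0 0 -0.8 0 0 0; 0 0 0 -0.8 0 0 0;  0 0 -0.5 -0.5 0 0 0; 0 0 -1 0 0 0 0; 0 0 -1 0 0 0 0; 0 0 -1 0 0 0 0'; python3 -m inch '0 0 -1 0 0 0 0; 0 0 -1 0 0 0 0; 0 0 -1 0 0 0 0; 0 0 -1 0 0 0 0; 0 0 0 0 0 0 0'
python3 - <<'E'
from h import *
go(609.8,-213,110,209)
c=camera("top");W=pts(c)
print("c2",box(W,190,265,200,300,.048,.06));print("c3",box(W,265,325,200,300,.048,.06))
print("fences",box(W,145,330,210,310,.021,.034));print("rail",box(W,150,330,212,227,.021,.034))
print("else",box(W,340,415,170,340,.034,.05))
cv2.imwrite("pics/t2.png",cv2.resize(c["img"][200:320,140:340],None,fx=4,fy=4,interpolation=cv2.INTER_CUBIC))
E
```

```text
time_s: 19.35
ee_pos: [0.5724, 0.1264, 0.0355]
eef_rot: [-3.14, -0.004, -3.121]
force: [-14.6, -11.0, 12.9]
grip_width: 0.0399
grip_force: 30.0
time_s: 20.6
ee_pos: [0.5756, 0.0206, 0.1135]
eef_rot: [-3.142, 0.0, -3.122]
force: [0.5, -0.3, -0.4]
grip_width: 0.0471
grip_force: 0.0
time_s: 21.22
ee_pos: [0.5778, -0.0998, 0.1133]
eef_rot: [-3.141, 0.0, -3.124]
force: [-0.8, 1.0, -0.0]
grip_width: 0.0472
grip_force: 0.0
at [577.8 -99.8 113.3] [-179.99    0.   -179.  ] turn [-1.0e-03 -0.0e+00 -2.8e+00] shift [ 0.897 -3.815  0.109]
c2 (1025, array([569. , 231.3,  94.5,  40.2]), 1.18, array([568.6, 231.3,  52.6]))
c3 (999, array([571.7, 126.6,  94.9,  40.2]), 1.1, array([571.4, 126.6,  52.6]))
fences (1829, array([576.5, 216.2, 318.5, 109.4]), -88.91, array([619. , 252.8,  28.5]))
rail (1089, array([622.1, 217. , 318.4,  18.3]), -88.87, array([624.2, 212.2,  28.5]))
else (0, array([0., 0., 0., 0.]), 0.0, array([nan, nan, nan]))
  return _methods._mean(a, axis=axis, dtype=dtype,
  ret = um.true_divide(
```

View pics/t2.png

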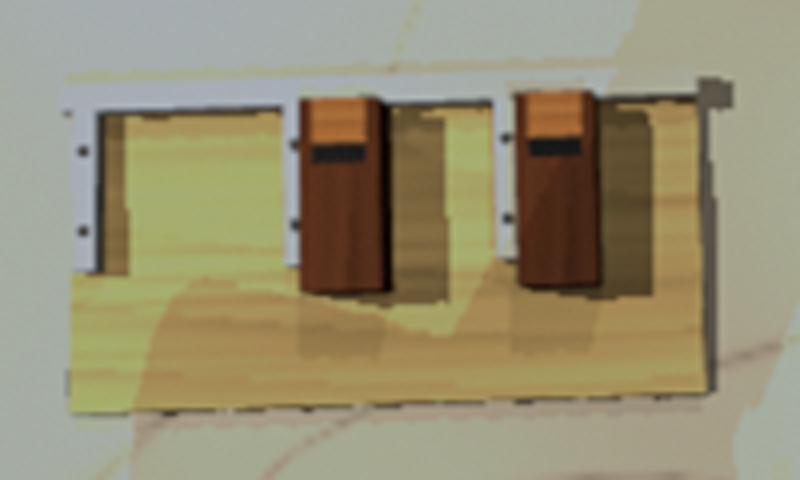

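Both pipes are square (1.18° and 1.10° against the board's 1.1°) and touching rail and stops. Now for the key.

```bash
python3 -m inch '0 0 -0.9 0 0 0 -0.94; 0 0.9 -0.9 0 0 0 -0.93; 0 0 -0.9 0 0 0 -0.93; 0 0 -0.9 0 0 0 0; 0 0 0 0 0 0 0; 0 0 0 0 0 0 0'
python3 - <<'E'
from h import *
print(state())
go(609.8,-213,70,209)
E
```

```text
time_s: 22.02
ee_pos: [0.5792, -0.204, 0.1129]
eef_rot: [3.141, -0.0, -2.632]
force: [-1.0, -0.7, -0.2]
grip_width: 0.0468
grip_force: 0.0
(22.025, array([ 0.5792, -0.204 ,  0.1129]), array([ 3.1410e+00, -3.0000e-04, -2.6321e+00]), array([-0.398,  0.526,  1.426,  0.   ,  1.19 , -2.479]), 0.0468)
at [ 579.2 -204.   112.9] [ 1.7997e+02 -1.0000e-02 -1.5081e+02] turn [ 0.003 -0.001  0.019] shift [-0.745 -0.757  1.432]
```

```bash
python3 -m inch '0 -0.75 -0.76 0 0 0 0.02; 0 0 0 0.7 0 0 0; 0 0 0 0.7 0 0 0; 0 0 0 0 0 0 0; 0 0 0 0 0 0 0'
python3 - <<'E'
from h import *
print(state())
go(609.8,-213,37.5,209)
c=camera("wrist")["img"];cv2.imwrite("pics/w3.png",c)
E
```

```text
time_s: 22.65
ee_pos: [0.6106, -0.2136, 0.0722]
eef_rot: [-3.141, 0.001, -2.636]
force: [-0.3, -0.1, 0.8]
grip_width: 0.0474
grip_force: 0.0
(22.65, array([ 0.6106, -0.2136,  0.0722]), array([-3.1407e+00,  7.0000e-04, -2.6356e+00]), array([-0.393,  0.639,  1.349,  0.   ,  1.152, -2.47 ]), 0.0474)
at [ 610.6 -213.6   72.2] [-1.7995e+02  4.0000e-02 -1.5101e+02] turn [-0.005  0.004 -0.001] shift [0.013 0.029 1.156]
```

View pics/w3.png

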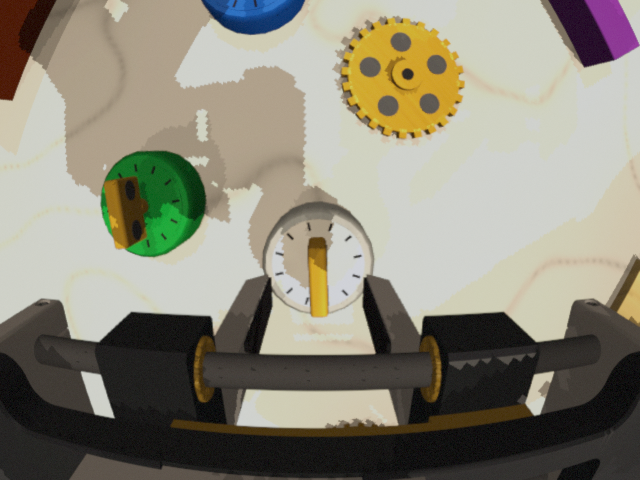

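The key (column 317) is aligned and centred between the fingers. I'll descend, grip, and do the first part turn (+rz is clockwise from above).

```bash
python3 -m inch '0 0.01 0.03 0.6 0 0 0; 0 0 0 0.54 0 0 0; 0 0 0 0 0 0 0; -1 0 0 0 0 0 0; -1 0 0 0 0 0 0; -1 0 0 0 0 0 0; -1 0 0 0 0 0 0' 30
python3 -m inch '-1 0 0 0 0 0 0.8; -1 0 0 0 0 0 0.8; -1 0 0 0 0 0 0.8; -1 0 0 0 0 0 0.8; -1 0 0 0 0 0 0.8; -1 0 0 0 0 0 0.8; -1 0 0 0 0 0 0.8; -1 0 0 0 0 0 0.8; -1 0 0 0 0 0 0.8; -1 0 0 0 0 0 0.8'
python3 -c "
from h import *
o=ctrl.get_obs();print(state(),o['moment'])"
```

```text
time_s: 23.58
ee_pos: [0.6096, -0.2134, 0.0371]
eef_rot: [-3.141, 0.0, -2.636]
force: [0.7, -3.8, 0.1]
grip_width: 0.0103
grip_force: 2.8
time_s: 24.82
ee_pos: [0.6095, -0.2145, 0.0371]
eef_rot: [-3.141, 0.002, 2.246]
force: [-0.8, -7.2, -0.6]
grip_width: 0.0098
grip_force: 29.9
(24.825, array([ 0.6095, -0.2145,  0.0371]), array([-3.1408e+00,  1.7000e-03,  2.2459e+00]), array([-0.394,  0.681,  1.371, -0.002,  1.089, -1.069]), 0.0098) [-1.40404307  0.2229398   0.11015241]
```

```bash
python3 -m inch '-0.6 0 0 0 0 0 0; -0.6 0 0 0 0 0 0; -0.6 0 0 0 0 0 0; -1 0 0 0 0 0 0; -1 0 0 0 0 0 0; -1 0 0 0 0 0 0' 30
python3 -m inch '-1 0 0 0 0 0 0.8; -1 0 0 0 0 0 0.8; -1 0 0 0 0 0 0.8; -1 0 0 0 0 0 0.8; -1 0 0 0 0 0 0.8; -1 0 0 0 0 0 0.8; -1 0 0 0 0 0 0.8; -1 0 0 0 0 0 0.8; -1 0 0 0 0 0 0.8; -1 0 0 0 0 0 0.8'
python3 -m inch '-0.6 0 0 0 0 0 0; -0.6 0 0 0 0 0 0; -0.6 0 0 0 0 0 0; -1 0 0 0 0 0 0; -1 0 0 0 0 0 0; -1 0 0 0 0 0 0' 30
python3 -c "
from h import *
o=ctrl.get_obs();print(state(),o['moment']);go(609.8,-213,37.5,49)"
```

```text
time_s: 25.58
ee_pos: [0.6089, -0.2138, 0.0368]
eef_rot: [-3.14, -0.001, 2.251]
force: [-5.7, -2.0, 2.4]
grip_width: 0.0099
grip_force: 30.0
time_s: 26.82
ee_pos: [0.6091, -0.2138, 0.0369]
eef_rot: [-3.141, 0.001, 0.85]
force: [-3.0, -2.6, 1.3]
grip_width: 0.0094
grip_force: 30.0
time_s: 27.58
ee_pos: [0.6096, -0.2133, 0.0368]
eef_rot: [-3.142, -0.0, 0.855]
force: [-0.4, 0.8, -0.4]
grip_width: 0.0103
grip_force: 30.0
(27.575, array([ 0.6096, -0.2133,  0.0368]), array([-3.1415e+00, -1.0000e-04,  8.5470e-01]), array([-0.393,  0.681,  1.371,  0.   ,  1.09 ,  0.323]), 0.0103) [0.03385704 0.09016336 0.01749291]
at [ 609.6 -213.3   36.8] [-180.     -0.     48.97] turn [-0.    -0.    -0.003] shift [ 0.013 -0.    -0.022]
```

Last part turn, watching the moment as it nears the stop.

```bash
python3 -m inch '-1 0 0 0 0 0 0.8; -1 0 0 0 0 0 0.8; -1 0 0 0 0 0 0.8; -1 0 0 0 0 0 0.8; -1 0 0 0 0 0 0.8; -1 0 0 0 0 0 0.8; -1 0 0 0 0 0 0.8; -1 0 0 0 0 0 0.8; -1 0 0 0 0 0 0.7; -1 0 0 0 0 0 0'
python3 -c "
from h import *
print(ctrl.get_obs()['moment'])"
python3 -m inch '-1 0 0 0 0 0 0.4; -1 0 0 0 0 0 0.3; -1 0 0 0 0 0 0; -1 0 0 0 0 0 0'
python3 -c "
from h import *
print(ctrl.get_obs()['moment'],state())"
```

```text
time_s: 28.82
ee_pos: [0.6098, -0.2142, 0.0369]
eef_rot: [3.14, -0.001, -0.386]
force: [1.9, -5.2, -2.4]
grip_width: 0.0105
grip_force: 31.2
[-0.99392312 -0.27440973  0.55412583]
time_s: 29.32
ee_pos: [0.6098, -0.2142, 0.037]
eef_rot: [3.141, -0.001, -0.506]
force: [2.5, -4.5, -1.5]
grip_width: 0.0117
grip_force: 33.9
[-0.90344354 -0.07802036  0.65533408] (29.325, array([ 0.6098, -0.2142,  0.037 ]), array([ 3.1405e+00, -1.5000e-03, -5.0590e-01]), array([-3.940e-01,  6.810e-01,  1.371e+00, -1.000e-03,  1.089e+00,
        1.683e+00]), 0.0117)
```

The moment about z rose and the pads are being spread, so the key is on its stop. I'll release, back off and check everything.

```bash
python3 -m inch '-0.4 0 0 0 0 0 0; -0.4 0 0 0 0 0 0; -0.4 0 0 0 0 0 0; -0.4 0 0 -0.5 0 0 0; -0.4 0 0 -0.9 0 0 0; -0.4 0 0 -1 0 0 0; -0.4 -0.9 0 -0.5 0 0 0; -0.4 -0.9 0 0 0 0 0; -0.4 -0.9 0 0 0 0 0; -0.4 -0.9 0 0 0 0 0'
python3 -m inch '-0.4 -0.9 0 0 0 0 0; -0.4 -0.9 0 0 0 0 0; -0.4 -0.9 0 0 0 0 0; 0 0 0 0 0 0 0; 0 0 0 0 0 0 0'
python3 - <<'E'
from h import *
c=camera("top");W=pts(c)
print("key",box(W,425,472,200,252,.05,.07))
print("c2",box(W,190,265,200,300,.048,.06));print("c3",box(W,265,325,200,300,.048,.06))
cv2.imwrite("pics/t3.png",c["img"])
E
```

```text
time_s: 30.58
ee_pos: [0.5146, -0.1605, 0.125]
eef_rot: [-3.141, -0.001, -0.507]
force: [-0.1, -0.3, -0.8]
grip_width: 0.0283
grip_force: 0.0
time_s: 31.2
ee_pos: [0.4452, -0.122, 0.1247]
eef_rot: [-3.141, -0.002, -0.507]
force: [0.2, 0.0, -0.6]
grip_width: 0.0447
grip_force: 0.0
key (146, array([ 609.9, -212.7,   39.4,   10.5]), -19.11, array([ 609.2, -211.6,   65.8]))
c2 (1024, array([569. , 231.3,  94.2,  39.6]), 0.34, array([568.7, 231.2,  52.6]))
c3 (998, array([571.8, 126.6,  94.9,  40.1]), 1.19, array([571.3, 126.6,  52.6]))
```

View pics/t3.png

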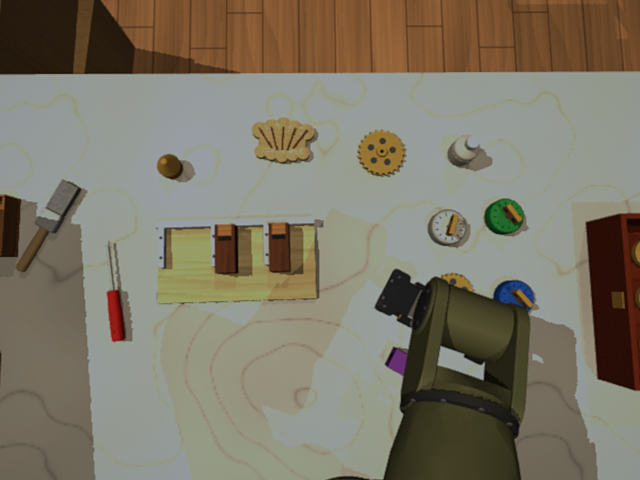

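Both pipes are home and the bystanders have not moved. The key reads 228° of turn, which is 3.98 rad if it started at 0. That is close to the 3.9 limit, so I'll regrip it and confirm it really is on the stop.

```bash
python3 -m inch '0 0.9 0 0 0 0 0; 0 0.9 0 0 0 0 0; 0 0.9 0 0 0 0 0; 0 0.9 0 0 0 0 0; 0 0.9 0 0 0 0 0; 0 0.9 0 0 0 0 0; 0 0.5 0 0 0 0 -0.98; 0 0 0 0 0 0 0; 0 0 0 0 0 0 0'
python3 -c "
from h import *
go(609.8,-213.2,37.2,-19.1)"
```

```text
time_s: 32.38
ee_pos: [0.5988, -0.2074, 0.1236]
eef_rot: [-3.142, 0.001, -0.34]
force: [-0.2, -0.4, 0.3]
grip_width: 0.0469
grip_force: 0.0
at [ 598.8 -207.4  123.6] [-1.800e+02  3.000e-02 -1.945e+01] turn [-0.     0.003 -0.035] shift [0.41  0.061 2.879]
```

```bash
python3 -m inch '0 0.41 0.06 0.4 0 0 -0.03; 0 0 0 0.8 0 0 0; 0 0 0 0.8 0 0 0; 0 0 0 0.8 0 0 0; 0 0 0 0.08 0 0 0; 0 0 0 0 0 0 0; -1 0 0 0 0 0 0; -1 0 0 0 0 0 0; -1 0 0 0 0 0 0; -1 0 0 0 0 0 0' 45
M='from h import *;o=ctrl.get_obs();print(o["moment"].round(3),np.degrees(o["eef_rot"][2]).round(2))'
python3 -c "$M"; python3 -m inch '-1 0 0 0 0 0 0.2; -1 0 0 0 0 0 0'; python3 -c "$M"; python3 -m inch '-1 0 0 0 0 0 0.2; -1 0 0 0 0 0 0'; python3 -c "$M"; python3 -m inch '-1 0 0 0 0 0 0.2; -1 0 0 0 0 0 0'; python3 -c "$M"
```

```text
time_s: 33.62
ee_pos: [0.61, -0.2136, 0.0376]
eef_rot: [3.141, -0.0, -0.331]
force: [-7.4, -19.9, 1.6]
grip_width: 0.0106
grip_force: 11.0
[-3.871  1.651  0.096] -18.94
time_s: 33.88
ee_pos: [0.6098, -0.2142, 0.0376]
eef_rot: [3.14, -0.0, -0.366]
force: [-2.9, -5.0, 1.6]
grip_width: 0.0102
grip_force: 45.4
[-0.968  0.531  0.584] -20.95
time_s: 34.12
ee_pos: [0.6098, -0.2142, 0.0376]
eef_rot: [3.14, -0.0, -0.4]
force: [-2.3, -6.2, 0.9]
grip_width: 0.0106
grip_force: 46.5
[-1.001  0.581  0.811] -22.93
time_s: 34.38
ee_pos: [0.6098, -0.2142, 0.0376]
eef_rot: [3.14, -0.0, -0.435]
force: [-2.2, -5.5, 1.3]
grip_width: 0.0108
grip_force: 48.2
[-0.95   0.578  0.941] -24.91
```

The moment rises to 0.94 N m within a few degrees, while the spring accounts for less than 0.1, so the key is hard on its stop. I'll release, back off, do a last check and hand in.

```bash
python3 -m inch '-0.4 0 0 0 0 0 0; -0.4 0 0 0 0 0 0; -0.4 0 0 0 0 0 0; -0.4 0 0 -0.5 0 0 0; -0.4 0 0 -0.9 0 0 0; -0.4 0 0 -1 0 0 0; -0.4 -0.9 0 -0.5 0 0 0; -0.4 -0.9 0 0 0 0 0; -0.4 -0.9 0 0 0 0 0; -0.4 0 0 0 0 0 0'
python3 - <<'E'
from h import *
for i in range(2):
    W=pts(camera("top"))
    print("key",box(W,425,472,200,252,.05,.07)[1:3]);print("c2",box(W,190,265,200,300,.048,.06));print("c3",box(W,265,325,200,300,.048,.06))
E
```

```text
time_s: 35.62
ee_pos: [0.5362, -0.1788, 0.1259]
eef_rot: [-3.141, -0.001, -0.435]
force: [-0.6, 0.2, -0.5]
grip_width: 0.0277
grip_force: 0.0
key (array([ 616.3, -215.1,   26.1,   11.3]), -15.5)
c2 (1019, array([569.1, 231.2,  95. ,  40.3]), 1.42, array([568.6, 231.3,  52.6]))
c3 (1001, array([571.6, 126.5,  94.6,  40.2]), 1.1, array([571.3, 126.7,  52.6]))
key (array([ 616.8, -215.2,   25.9,   11.2]), -13.27)
c2 (1024, array([568.9, 231.4,  94.1,  40.1]), 0.59, array([568.7, 231.2,  52.7]))
c3 (996, array([571.6, 126.6,  94.9,  40.2]), 1.17, array([571.4, 126.7,  52.6]))
```

```bash
python3 -c "
from station import ticket
print(ticket.hand_in())"
```

```text
the job is handed in; nothing more can be done
None
```

Both walnut pipes (only two were present) are home in corners 2 and 3, the timer key is wound hard against its stop, and the job is handed in; no verdict came back.

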